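# Clamp the candle mould in the bench press

### The arm

A 6-joint arm with a two-finger parallel gripper is mounted at the origin on the work surface. World frame = base frame: x ahead of the robot, y to its left, z up, the work surface at z = 0. Lengths are in m, angles in degrees, forces in N, time in s.
With the tool pointing down it reaches from about 0.325 to 0.775 m from the base axis. Payload 9.3 kg.
Tool frame: the origin (TCP) lies at the very end of the fingers, on their centre line; the grasp point (between the pads) lies 19 mm behind it; z points along the fingers, y is the line along which they close (so a half turn about z gives the same grasp; the last joint's range is limited). The gripper opens to 85 mm and grips with 20 to 120 N. Pads are 22 mm wide; open, the fingers measure 114 mm over their backs; the gripper's body (76 mm by 85 mm) begins 54 mm behind the grasp point. The pads swing forward as they close: fully open they stand 13 mm farther back than shut.
Start: joints at [61.387, 14.817, 1.232, 76.415, 0, 81.257], TCP at [0.187, 0.517, 0.231] pointing down, gripper open.
Joint ranges: [-174.27, 174.27], [-52.1, 104.24], [-59.71, 78.15], [-110.17, 111.67], [-87.03, 83.33], [-180, 180]. Speed limits (degrees/s): [127.2, 127.2, 159.86, 180, 180, 180].

### API

Orientations are given as a 3x3 rotation matrix whose columns are the frame's x, y, z axes.
In Python, from plant import * gives the robot as it stands.
- The arm moves only by the tool move_arm, never from a script. Its argument "series" is a list of rows, each an object with "linear": the shift along the tool's x, y, z in m, a list of three; "spin": the turn about the tool's z in degrees; "hand": the closure, from 0 (fully open) to 1 (shut). A call has 1 to 8 rows; each row shifts and turns the commanded pose from where the row before left it, along the tool's axes as they then stand; what a row does not reach is not made up. A row lasts 1/12 s, in which the tool goes at most 41.7 mm and 7.16 degrees, less where a joint would pass 70% of its speed; a pose out of reach is approached as far as the arm can. A call with a gripper value outside its range is refused whole. The fingers move at their own pace and stop on an object; "squeeze" is the grip in N (left out, the last holds). Time passes only in rows, so rows that do not move let the fingers close. It gives the time, the measured TCP pose, the force, the opening and the grip force at its end, in the units of the state.
- get_obs(): the state, without advancing time (a new reading comes with each control period).
- capture(name): name is "side" or "top"; returns a dict with "frame" (384x512x3 uint8, blue, green, red), "camera_matrix" (3x3 intrinsics, pixels), "extrinsics" (4x4, takes a point from world to camera coordinates). Camera axes: x right, y down, z forward; pixel columns grow to the right and rows downward; lengths in m; the calibration is good to about 2 mm. A picture is of the moment at which its call begins. There is no depth.
- close_job(): hands the job in; it is judged then, once.
Trained networks look in the newest picture that a camera, given by its name, has taken for a name from the list of things; names that differ only in an ending like _2 or _b are one class to them, and where a whole thing is asked for, a point or a joint stands for the part that bears it (a point fixed in the world has none). Each returns a list of dicts, best first, with "conf" (0 to 1); they miss things now and then, are a little off and sometimes report something else, mostly with a low value. They report only what shows in the picture. A call takes as long as a camera call. They do not tell look-alikes from the thing itself.
- spot_in(thing, camera): "at" ([column, row] in pixels, amid what is visible of it).
- mark_of(thing, camera): "at" ([column, row] in pixels: a listed point, or the origin of a listed thing).
The state is a dict: "t": time; "joint_pos": joint angles; "joint_velocities": joint speeds; "effort": joint torques, N m; "ee_pos": TCP position; "tcp_rot": TCP orientation; "contact_force": force on the tool from outside, world axes, zero at the start; "wrist_torque": the same for the moment, N m; "opening": opening from 0.0 (shut) to 1.0 (fully open); "gripper_force": force on a finger pad.
Only numpy, scipy, OpenCV 4.12 (cv2) and the standard library are available. Lean on these libraries where they do the work, as an engineer would, in place of code of your own. Each camera call takes 0.05 s, during which the arm holds its last target. There are 200 camera calls.

### The job

Close the two-plate candle mould in the blue bench press so that it can be poured: swing the folded crank handle up until it stands fully upright on its arm, then crank it clockwise, seen from above, until the press foot comes down on the mould and clamps it hand-tight, about 12 N of push on the handle as it turns, without straining it, and let go. The mould stays between its locating strips, and the jug and the candle beside the press stay standing where they are.

Things in the scene. Friction and masses are not known exactly. Their poses are not given: they have to be found in the camera images.
- press: Blue bench screw press fixed to the table: base 200 (x) by 290 (y) mm; two 22 mm pillars at y = +-115 mm carry a crosshead 42 (x) by 250 (y) mm, top at 155 mm (pillar nuts to 164). Origin: centre of its underside, z up; the vertical axis of crank and screw passes through it. Clockwise cranking, seen from above, lowers the platen 12 mm a turn.
- pivot (a point): Hinge pin of the folding handle, in a clevis 22 mm wide, 18 mm long at the crank arm's outer end: 75 mm from the crank axis, 185 mm above the table. x axis: outward along the arm; z up. Arm: flat bar 22 mm wide, top at 172 mm, 11 mm above the crosshead, pointing any way at the start. Screw friction is 0.5 N m (7 N at the handle): let go, the crank stays, or springs back to a clamping of 180 to 260 N.
- grip (a point): Point on the handle's axis 45 mm from the pin, in the black barrel-shaped sleeve (12 to 70 mm from the pin, 23 to 25 mm thick, revolves freely on its spindle). Folded, the handle lies level on top of the arm, axis 185 mm above the table, free end 5 mm from the crank axis; upright it stands over the pin, its top 255 mm above the table. x axis: from its free end to the pin.
- handle (a joint): Fold angle of the crank handle about its pin: 0 folded flat along the arm towards the crank axis, 1.571 (rigid stop) standing fully upright. A stiff hinge (0.12 N m) that stays where it is left.
- platen: Dark steel plate sliding on the pillars, 250 by 60 by 12 mm; origin: centre of its underside. Its sprung round foot (72 mm) hangs 15.5 to 23.5 mm below, an unknown setting, and meets the mould after 0.4 to 2.1 turns. Past touch the clamping grows about 370 N per rad; each 100 N adds 2.5 N to the 7 N felt while turning (at rest the 7 N may vanish). Firm: 80 to 500 N; more strains the mould.
- mould: Loose aluminium candle mould of two plates, 101 (x) by 151 (y) by 39 mm, 1.7 kg, lying on the press bed (20 mm above the table) under the foot between four steel locating strips. Origin: centre of its underside.
- jug: Aluminium pouring jug, 100 mm wide, 105 mm high, handle at its +y side, standing beside the press. Origin: centre of its underside. A bystander.
- pillar_a: Red pillar candle, 60 mm in diameter, 95 mm high, standing beside the press. Origin: centre of its underside. A bystander.
Not all that is in view belongs to the job. What is shaped like the mould but pink or red is not meant.

How it is judged (in metres and radians):
On the way, in this order (a step that is already met when the one before it is completed fails the run):
1. the crank handle stands fully upright (over 1.45 rad) while the mould is not yet clamped (value of joint handle above 1.45 rad and contact force between platen and mould below 5 N), for 0.2 s.
2. the foot clamps the mould with more than 80 N (contact force between platen and mould above 80 N), for 0.2 s.
At the end, for the whole second after the job is handed in: The foot bears on the mould with 80 to 500 N after the handle is let go; the mould lies at rest between its strips, within 8 mm of the press's centre; jug and pillar candle within 30 mm of where they stood (contact force between platen and mould between 80 and 500 N and horizontal distance between mould and press below 0.008 m and linear speed of mould below 0.01 m/s and distance of each of jug, pillar_a from where it was at the start of the episode below 0.03 m); the robot touches nothing.
It fails at once if the mould is clamped too hard (over 500 N) (contact force between platen and mould above 500 N).
It fails at once if the jug or the standing candle beside the press is tipped or pushed away (distance of any of jug, pillar_a from where it was at the start of the episode above 0.03 m or angle between any of jug, pillar_a's own z axis and vertical above 0.4 rad).
It also fails if it takes over 67 s, if anything falls off the work surface, if the arm or the gripper's body presses on something with over 40 N, if the wrist force passes 120 N, or if a joint passes its speed limit or range.

## Working session

There is one attempt and no reset: what is moved stays moved. The work goes in short steps, Python scripts to look and compute and a tool call to move; the robot and the scene stay as the last step left them, time stands still between calls to the robot, and variables do not carry over. Pictures are saved under pics/ and viewed, at most 10 in all, crops included, and the job is handed in when it is done.

Besides the shell and the picture viewer there is one more tool, called after "Emit:" as name([rows], argument=value, ...), one row to a line, values as JSON. move_arm: Moves the arm, as the interface text tells. Its arguments: {"type":"object","properties":{"series":{"type":"array"},"squeeze":{"type":"number"}},"required":["series"]}

```bash
mkdir -p pics; cat > h.py <<'E'
from plant import *
import numpy as np, cv2
def ray(cap,px):
    K=np.array(cap["camera_matrix"]);E=np.array(cap["extrinsics"]);R=E[:3,:3];t=E[:3,3]
    d=R.T@np.linalg.inv(K)@np.array([px[0],px[1],1.]);return -R.T@t,d/np.linalg.norm(d)
def at_z(cap,px,z):
    o,d=ray(cap,px);return o+d*(z-o[2])/d[2]
def proj(cap,P):
    K=np.array(cap["camera_matrix"]);E=np.array(cap["extrinsics"]);q=K@(E[:3,:3]@np.array(P)+E[:3,3]);return q[:2]/q[2]
Z={"press":0,"pivot":.185,"grip":.185,"mould":.02,"jug":0,"pillar_a":0,"platen":.09}
E
python3 - <<'E'
from h import *
np.set_printoptions(precision=4,suppress=True)
o=get_obs();print(o["ee_pos"],o["tcp_rot"],o["t"])
for c in("side","top"):
    k=capture(c);cv2.imwrite(f"pics/{c}0.png",k["frame"])
    print(c,ray(k,(256,192)))
    for n in Z:
        for m in mark_of(n,c)[:3]: print(c,n,np.round(m["at"]),round(m["conf"],2),at_z(k,m["at"],Z[n])[:2])
E
```

```text
[0.1868 0.517  0.2307] [[-0.9405  0.3399 -0.0006]
 [ 0.3399  0.9405 -0.0012]
 [ 0.0002 -0.0013 -1.    ]] 0.0
side (array([ 0.1434, -0.7554,  1.2469]), array([ 0.2776,  0.6065, -0.7451]))
side press [253. 230.] 0.93 [0.5272 0.1025]
side pivot [281. 188.] 0.66 [0.621  0.0935]
side mould [260. 229.] 0.63 [0.545  0.0837]
side mould [167. 172.] 0.62 [0.3312 0.4782]
side mould [346. 291.] 0.61 [ 0.683 -0.24 ]
side jug [217. 196.] 0.87 [0.4682 0.2985]
side pillar_a [287. 276.] 0.7 [ 0.5494 -0.1083]
side platen [261. 211.] 0.79 [0.5545 0.1016]
side platen [281. 186.] 0.7 [0.668  0.1779]
top (array([0.4617, 0.1302, 1.3485]), array([ 0.0462,  0.0025, -0.9989]))
top press [272. 188.] 0.56 [0.5352 0.0871]
top pivot [269. 152.] 0.96 [0.618  0.0998]
top grip [269. 168.] 0.68 [0.5784 0.0985]
top mould [269. 187.] 0.86 [0.5365 0.0942]
top mould [128. 251.] 0.81 [0.3532 0.5092]
top mould [372. 136.] 0.72 [ 0.6863 -0.2127]
top jug [197. 206.] 0.76 [0.4825 0.3106]
top pillar_a [340. 184.] 0.82 [ 0.5453 -0.1185]
top pillar_a [268. 184.] 0.18 [0.5479 0.096 ]
top pillar_a [269. 169.] 0.16 [0.5939 0.0941]
top platen [271. 182.] 0.5 [0.5471 0.0901]
```

View pics/side0.png

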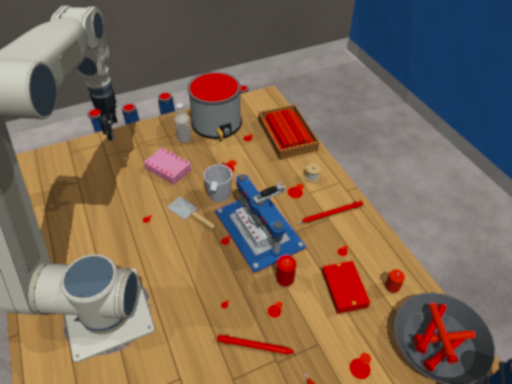

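View pics/top0.png

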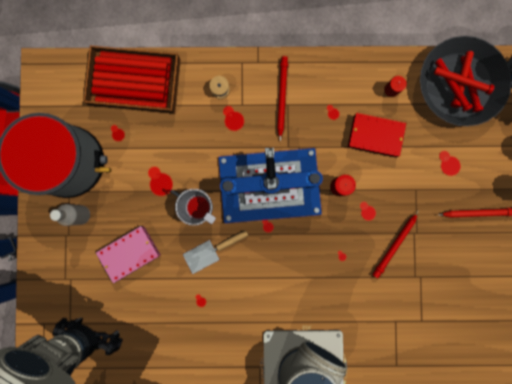

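The top view shows the press at about (270,185), with the folded black handle pointing toward image-up (+x) and its pin near (269,152). The jug is at (195,207) and the candle at (344,185). Next I'll refine the press pose from its blue base, then check the handle.

```bash
python3 - <<'E'
from h import *
np.set_printoptions(precision=4,suppress=True)
k=capture("top");f=k["frame"].astype(int)
m=((f[...,0]-f[...,2]>50)).astype(np.uint8);m[:, :210]=0;m[:,330:]=0;m[:140]=0;m[230:]=0
pts=cv2.findNonZero(m);r=cv2.minAreaRect(pts);b=cv2.boxPoints(r);print(b)
w=np.array([at_z(k,p,.02)[:2] for p in b]);print(w,w.mean(0),np.linalg.norm(np.diff(w,axis=0),axis=1))
for i in range(3):
    k=capture("top")
    for n in("pivot","grip"): 
        q=mark_of(n,"top")
        if q: print(n,q[0]["at"],q[0]["conf"],at_z(k,q[0]["at"],.185)[:2])
c=k["frame"][125:245,190:350];cv2.imwrite("pics/c1.png",cv2.resize(c,None,fx=5,fy=5,interpolation=cv2.INTER_CUBIC))
E
```

```text
[[217.5053 156.4784]
 [318.6282 147.9328]
 [324.1531 213.311 ]
 [223.0302 221.8566]]
[[ 0.6293  0.2469]
 [ 0.6528 -0.0531]
 [ 0.459  -0.0668]
 [ 0.4359  0.2311]] [0.5443 0.0895] [0.3009 0.1943 0.2988]
pivot [270.0, 155.5] 0.71 [0.6101 0.0962]
grip [267.6, 167.3] 0.76 [0.5795 0.1027]
pivot [269.1, 153.4] 0.87 [0.6156 0.0985]
grip [265.8, 170.0] 0.63 [0.5725 0.1074]
pivot [272.9, 151.3] 0.72 [0.6211 0.0886]
grip [265.0, 171.1] 0.67 [0.5696 0.1095]
```

View pics/c1.png

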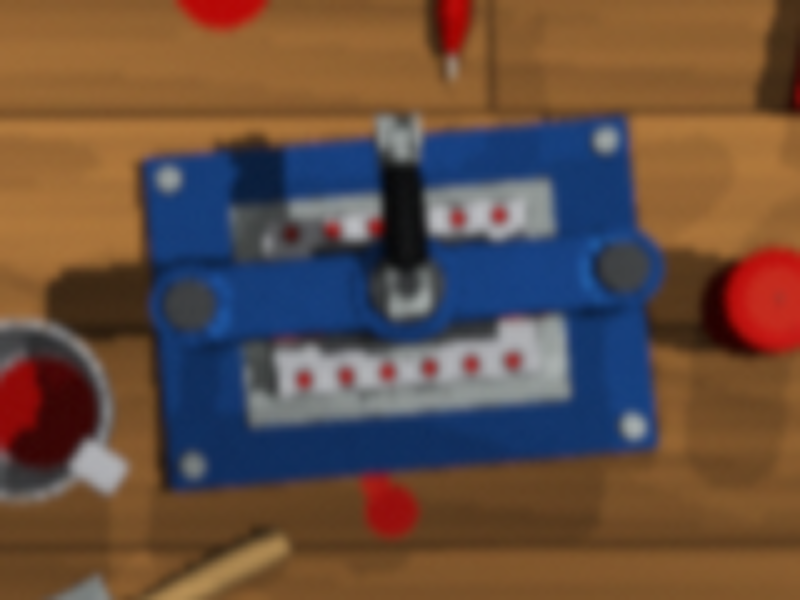

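The crop shows the pin at full-frame pixel (270,153) and the hub at (271,182). The pillar nuts are at (228,186) and (314.4,178.4).

```bash
python3 - <<'E'
from h import *
np.set_printoptions(precision=4,suppress=True)
k=capture("top")
a=at_z(k,(228,186),.164);b=at_z(k,(314.4,178.4),.164);A=(a+b)/2;print(a,b,np.linalg.norm(a-b),"axis",A)
p=at_z(k,(270,153),.19);print("pin",p,np.linalg.norm((p-A)[:2]),np.degrees(np.arctan2(*(p-A)[1::-1])))
for q in((269.6,158),(271.4,178)):print(at_z(k,q,.19))
E
```

```text
[0.5328 0.2068 0.164 ] [ 0.5514 -0.021   0.164 ] 0.22854872766730658 axis [0.5421 0.0929 0.164 ]
pin [0.616  0.0963 0.19  ] 0.073959495043399 2.6220816175309256
[0.603  0.0974 0.19  ]
[0.5512 0.0932 0.19  ]
```

Emit:
move_arm([
  {"linear": [0,0,-0.005],"spin": -6,"hand": 0.2},
  {"linear": [0,0,-0.005],"spin": -6,"hand": 0.2},
  {"linear": [0,0,-0.005],"spin": -6,"hand": 0.2},
  {"linear": [0,0,-0.005],"spin": -5.4,"hand": 0.2},
  {"linear": [-0.0224,-0.0278,0],"spin": 0,"hand": 0.2},
  {"linear": [-0.0224,-0.0278,0],"spin": 0,"hand": 0.2},
  {"linear": [-0.0224,-0.0278,0],"spin": 0,"hand": 0.2},
  {"linear": [-0.0224,-0.0278,0],"spin": 0,"hand": 0.2},
])

```text
t: 2.02
ee_pos: [0.2838, 0.4107, 0.2513]
tcp_rot: [[-0.998, -0.063, 0.0], [-0.063, 0.998, 0.0], [-0.0, 0.0, -1.0]]
contact_force: [0.5, 0.8, -0.1]
opening: 0.797
gripper_force: 0.0
```

Emit:
move_arm([
  {"linear": [-0.0224,-0.0278,0],"spin": 0,"hand": 0.2},
  {"linear": [-0.0224,-0.0278,0],"spin": 0,"hand": 0.2},
  {"linear": [-0.0224,-0.0278,0],"spin": 0,"hand": 0.2},
  {"linear": [-0.0224,-0.0278,0],"spin": 0,"hand": 0.2},
  {"linear": [-0.0224,-0.0278,0],"spin": 0,"hand": 0.2},
  {"linear": [-0.0224,-0.0278,0],"spin": 0,"hand": 0.2},
  {"linear": [-0.0224,-0.0278,0],"spin": 0,"hand": 0.2},
  {"linear": [-0.0224,-0.0278,0],"spin": 0,"hand": 0.2},
])

```text
t: 2.68
ee_pos: [0.4767, 0.1993, 0.2514]
tcp_rot: [[-0.998, -0.061, 0.0], [-0.061, 0.998, 0.0], [-0.0, 0.0, -1.0]]
contact_force: [0.7, -0.3, 0.4]
opening: 0.799
gripper_force: 0.0
```

Emit:
move_arm([
  {"linear": [-0.0224,-0.0278,0],"spin": 0,"hand": 0.2},
  {"linear": [-0.0224,-0.0278,0],"spin": 0,"hand": 0.2},
  {"linear": [-0.0224,-0.0278,0],"spin": 0,"hand": 0.2},
  {"linear": [-0.0224,-0.0278,0],"spin": 0,"hand": 0.2},
  {"linear": [0,0,0],"spin": 0,"hand": 0.2},
  {"linear": [0,0,0],"spin": 0,"hand": 0.2},
])

```text
t: 3.18
ee_pos: [0.5729, 0.0938, 0.2504]
tcp_rot: [[-0.998, -0.059, -0.001], [-0.059, 0.998, 0.0], [0.001, 0.0, -1.0]]
contact_force: [-0.8, 0.5, -0.6]
opening: 0.803
gripper_force: 0.0
```

Emit:
move_arm([
  {"linear": [0,0.001,0.02],"spin": 0,"hand": 0.3},
  {"linear": [0,0,0.02],"spin": 0,"hand": 0.4},
  {"linear": [0,0,0.02],"spin": 0,"hand": 0.4},
  {"linear": [0,0,0.01],"spin": 0,"hand": 0.4},
  {"linear": [0,0,0.007],"spin": 0,"hand": 0.4},
  {"linear": [0,0,0],"spin": 0,"hand": 0.5},
  {"linear": [0,0,0],"spin": 0,"hand": 0.5},
], squeeze=25)

```text
t: 3.77
ee_pos: [0.572, 0.0968, 0.175]
tcp_rot: [[-0.998, -0.062, 0.001], [-0.062, 0.998, 0.0], [-0.001, -0.0, -1.0]]
contact_force: [0.6, -0.3, 0.1]
opening: 0.499
gripper_force: 0.0
```

```bash
python3 - <<'E'
from h import *
k=capture("side");c=k["frame"][150:250,200:320];a=cv2.resize(c,None,fx=3.3,fy=4,interpolation=cv2.INTER_CUBIC)
k=capture("top");c=k["frame"][125:225,210:330];b=cv2.resize(c,None,fx=3.3,fy=4,interpolation=cv2.INTER_CUBIC)
cv2.imwrite("pics/c2.png",np.hstack([a,b]))
E
```

```text
(no output)
```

View pics/c2.png

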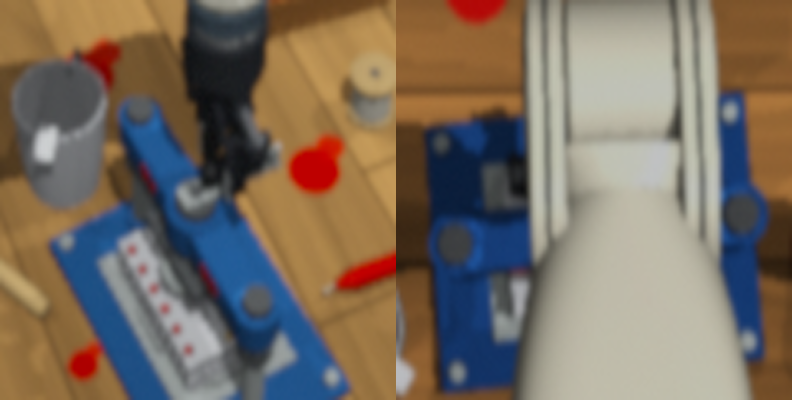

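In the side view (left half) the fingers straddle the handle just beyond the hub, around (215,180) in the crop. The arm hides it in the top view. I'll close the gripper.

Emit:
move_arm([
  {"linear": [0,0,0],"spin": 0,"hand": 0.7},
  {"linear": [0,0,0],"spin": 0,"hand": 0.8},
  {"linear": [0,0,0],"spin": 0,"hand": 0.9},
  {"linear": [0,0,0],"spin": 0,"hand": 0.9},
  {"linear": [0,0,0],"spin": 0,"hand": 0.9},
], squeeze=25)

```text
t: 4.28
ee_pos: [0.5723, 0.0963, 0.1749]
tcp_rot: [[-0.998, -0.061, 0.001], [-0.061, 0.998, 0.0], [-0.001, -0.0, -1.0]]
contact_force: [0.2, 0.4, 5.4]
opening: 0.277
gripper_force: 25.0
```

Emit:
move_arm([
  {"linear": [-0.0006,0,-0.0058],"spin": 0,"hand": 0.9},
  {"linear": [-0.001,0,-0.0058],"spin": 0,"hand": 0.9},
  {"linear": [-0.002,0,-0.0054],"spin": 0,"hand": 0.9},
  {"linear": [-0.0025,0,-0.0054],"spin": 0,"hand": 0.9},
  {"linear": [-0.0034,0,-0.0048],"spin": 0,"hand": 0.9},
  {"linear": [-0.0038,0,-0.0045],"spin": 0,"hand": 0.9},
  {"linear": [0,0,0],"spin": 0,"hand": 0.9},
])

```text
t: 4.87
ee_pos: [0.5851, 0.0972, 0.207]
tcp_rot: [[-0.998, -0.062, -0.001], [-0.062, 0.998, -0.0], [0.001, -0.0, -1.0]]
contact_force: [-6.4, -0.5, 2.9]
opening: 0.275
gripper_force: 25.4
```

Emit:
move_arm([
  {"linear": [-0.0045,0,-0.0038],"spin": 0,"hand": 0.9},
  {"linear": [-0.0048,0,-0.0034],"spin": 0,"hand": 0.9},
  {"linear": [-0.0054,0,-0.0025],"spin": 0,"hand": 0.9},
  {"linear": [-0.0054,0,-0.002],"spin": 0,"hand": 0.9},
  {"linear": [-0.0058,0,-0.001],"spin": 0,"hand": 0.9},
  {"linear": [-0.0058,0,-0.0005],"spin": 0,"hand": 0.9},
  {"linear": [0,0,0],"spin": 0,"hand": 0.9},
])

```text
t: 5.45
ee_pos: [0.6179, 0.0992, 0.2215]
tcp_rot: [[-0.998, -0.062, 0.003], [-0.062, 0.998, 0.0], [-0.003, -0.0, -1.0]]
contact_force: [-3.9, -0.9, 10.4]
opening: 0.274
gripper_force: 26.1
```

Emit:
move_arm([
  {"linear": [-0.002,0,0],"spin": 0,"hand": 0.9},
  {"linear": [-0.001,0,0],"spin": 0,"hand": 0.9},
  {"linear": [0,0,0],"spin": 0,"hand": 0.9},
])

```text
t: 5.7
ee_pos: [0.6203, 0.0994, 0.2215]
tcp_rot: [[-0.998, -0.062, 0.003], [-0.062, 0.998, 0.0], [-0.003, -0.0, -1.0]]
contact_force: [-4.5, -0.4, 10.2]
opening: 0.271
gripper_force: 26.1
```

```bash
python3 - <<'E'
from h import *
k=capture("side");c=k["frame"][150:250,200:320];a=cv2.resize(c,None,fx=6,fy=6,interpolation=cv2.INTER_CUBIC)
cv2.imwrite("pics/c3.png",a);o=get_obs();print(o["contact_force"],o["ee_pos"])
E
```

```text
[-4.11843466 -0.17432904  9.98219115] [0.62032162 0.09937653 0.22153995]
```

View pics/c3.png

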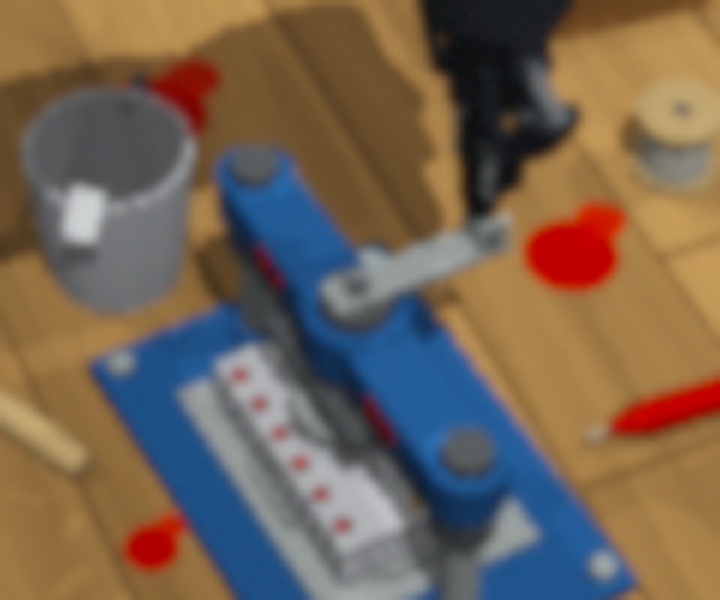

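The handle is nearly vertical above the clevis at crop (488,232). The 4 N reading is only hinge drag, so it hasn't reached the stop yet. I'll push further out.

Emit:
move_arm([
  {"linear": [-0.0015,0,0],"spin": 0,"hand": 0.9},
  {"linear": [-0.0015,0,0],"spin": 0,"hand": 0.9},
  {"linear": [0,0,0],"spin": 0,"hand": 0.9},
])

```text
t: 6.0
ee_pos: [0.6227, 0.0995, 0.2215]
tcp_rot: [[-0.998, -0.062, 0.001], [-0.062, 0.998, -0.0], [-0.001, -0.0, -1.0]]
contact_force: [-8.1, -1.6, 10.9]
opening: 0.271
gripper_force: 26.2
```

Emit:
move_arm([
  {"linear": [-0.0015,0,0],"spin": 0,"hand": 0.9},
  {"linear": [-0.001,0,0],"spin": 0,"hand": 0.9},
  {"linear": [0,0,0],"spin": 0,"hand": 0.9},
])

```text
t: 6.25
ee_pos: [0.6236, 0.0996, 0.2213]
tcp_rot: [[-0.998, -0.062, -0.002], [-0.062, 0.998, -0.0], [0.002, -0.0, -1.0]]
contact_force: [-14.9, -1.8, 12.1]
opening: 0.273
gripper_force: 26.4
```

```bash
python3 - <<'E'
import numpy as np
R=75.4
def tab(a,s,n):
    p=np.radians(-(a+s*np.arange(n+1)));x=np.round(-R*np.diff(np.cos(p)),1);y=np.round(R*np.diff(np.sin(p)),1)
    return list(zip(x.tolist(),y.tolist()))
print(tab(0,15,8))
for a in range(120,480,48): print(a,tab(a,6,8))
E
```

```text
[(2.6, -19.5), (7.5, -18.2), (12.0, -15.6), (15.6, -12.0), (18.2, -7.5), (19.5, -2.6), (19.5, 2.6), (18.2, 7.5)]
120 [(6.6, 4.3), (6.1, 5.0), (5.6, 5.6), (5.0, 6.1), (4.3, 6.6), (3.6, 7.0), (2.8, 7.4), (2.0, 7.6)]
168 [(1.2, 7.8), (0.4, 7.9), (-0.4, 7.9), (-1.2, 7.8), (-2.0, 7.6), (-2.8, 7.4), (-3.6, 7.0), (-4.3, 6.6)]
216 [(-5.0, 6.1), (-5.6, 5.6), (-6.1, 5.0), (-6.6, 4.3), (-7.0, 3.6), (-7.4, 2.8), (-7.6, 2.0), (-7.8, 1.2)]
264 [(-7.9, 0.4), (-7.9, -0.4), (-7.8, -1.2), (-7.6, -2.0), (-7.4, -2.8), (-7.0, -3.6), (-6.6, -4.3), (-6.1, -5.0)]
312 [(-5.6, -5.6), (-5.0, -6.1), (-4.3, -6.6), (-3.6, -7.0), (-2.8, -7.4), (-2.0, -7.6), (-1.2, -7.8), (-0.4, -7.9)]
360 [(0.4, -7.9), (1.2, -7.8), (2.0, -7.6), (2.8, -7.4), (3.6, -7.0), (4.3, -6.6), (5.0, -6.1), (5.6, -5.6)]
408 [(6.1, -5.0), (6.6, -4.3), (7.0, -3.6), (7.4, -2.8), (7.6, -2.0), (7.8, -1.2), (7.9, -0.4), (7.9, 0.4)]
456 [(7.8, 1.2), (7.6, 2.0), (7.4, 2.8), (7.0, 3.6), (6.6, 4.3), (6.1, 5.0), (5.6, 5.6), (5.0, 6.1)]
```

Emit:
move_arm([
  {"linear": [0.0004,-0.0079,0],"spin": 0,"hand": 0.9},
  {"linear": [0.0012,-0.0078,0],"spin": 0,"hand": 0.9},
  {"linear": [0.002,-0.0076,0],"spin": 0,"hand": 0.9},
  {"linear": [0.0028,-0.0074,0],"spin": 0,"hand": 0.9},
  {"linear": [0.0036,-0.007,0],"spin": 0,"hand": 0.9},
  {"linear": [0.0043,-0.0066,0],"spin": 0,"hand": 0.9},
  {"linear": [0.005,-0.0061,0],"spin": 0,"hand": 0.9},
  {"linear": [0.0056,-0.0056,0],"spin": 0,"hand": 0.9},
], squeeze=40)

```text
t: 6.92
ee_pos: [0.604, 0.0444, 0.2215]
tcp_rot: [[-0.998, -0.063, 0.003], [-0.063, 0.998, 0.005], [-0.003, 0.004, -1.0]]
contact_force: [-3.5, 11.8, 9.8]
opening: 0.267
gripper_force: 40.2
```

Emit:
move_arm([
  {"linear": [0.0061,-0.005,0],"spin": 0,"hand": 0.9},
  {"linear": [0.0066,-0.0043,0],"spin": 0,"hand": 0.9},
  {"linear": [0.007,-0.0036,0],"spin": 0,"hand": 0.9},
  {"linear": [0.0074,-0.0028,0],"spin": 0,"hand": 0.9},
  {"linear": [0.0154,-0.0032,0],"spin": 0,"hand": 0.9},
  {"linear": [0.0079,-0.0004,0],"spin": 0,"hand": 0.9},
  {"linear": [0.0079,0.0004,0],"spin": 0,"hand": 0.9},
  {"linear": [0.0078,0.0012,0],"spin": 0,"hand": 0.9},
])

```text
t: 7.58
ee_pos: [0.5414, 0.02, 0.2216]
tcp_rot: [[-0.998, -0.061, 0.007], [-0.061, 0.998, -0.001], [-0.007, -0.001, -1.0]]
contact_force: [6.1, -2.5, 4.6]
opening: 0.271
gripper_force: 39.6
```

Emit:
move_arm([
  {"linear": [0.0076,0.002,0],"spin": 0,"hand": 0.9},
  {"linear": [0.0074,0.0028,0],"spin": 0,"hand": 0.9},
  {"linear": [0.007,0.0036,0],"spin": 0,"hand": 0.9},
  {"linear": [0.0066,0.0043,0],"spin": 0,"hand": 0.9},
  {"linear": [0.0061,0.005,0],"spin": 0,"hand": 0.9},
  {"linear": [0.0056,0.0056,0],"spin": 0,"hand": 0.9},
  {"linear": [0.005,0.0061,0],"spin": 0,"hand": 0.9},
  {"linear": [0.0043,0.0066,0],"spin": 0,"hand": 0.9},
])

```text
t: 8.25
ee_pos: [0.488, 0.0513, 0.2215]
tcp_rot: [[-0.998, -0.06, 0.004], [-0.06, 0.998, -0.005], [-0.003, -0.005, -1.0]]
contact_force: [-4.3, -10.7, 10.2]
opening: 0.27
gripper_force: 40.6
```

Emit:
move_arm([
  {"linear": [0.0042,0.0066,0],"spin": 0,"hand": 0.9},
  {"linear": [0.0034,0.007,0],"spin": 0,"hand": 0.9},
  {"linear": [0.002,0.0076,0],"spin": 0,"hand": 0.9},
  {"linear": [0.0012,0.0078,0],"spin": 0,"hand": 0.9},
  {"linear": [0.0004,0.0079,0],"spin": 0,"hand": 0.9},
  {"linear": [-0.0004,0.0079,0],"spin": 0,"hand": 0.9},
  {"linear": [-0.0012,0.0078,0],"spin": 0,"hand": 0.9},
  {"linear": [-0.002,0.0076,0],"spin": 0,"hand": 0.9},
])

```text
t: 8.92
ee_pos: [0.4761, 0.1125, 0.2214]
tcp_rot: [[-0.998, -0.061, 0.002], [-0.061, 0.998, -0.002], [-0.002, -0.002, -1.0]]
contact_force: [-6.6, -5.5, 11.3]
opening: 0.271
gripper_force: 40.4
```

Emit:
move_arm([
  {"linear": [-0.0028,0.0074,0],"spin": 0,"hand": 0.9},
  {"linear": [-0.0036,0.007,0],"spin": 0,"hand": 0.9},
  {"linear": [-0.0043,0.0066,0],"spin": 0,"hand": 0.9},
  {"linear": [-0.005,0.0061,0],"spin": 0,"hand": 0.9},
  {"linear": [-0.0056,0.0056,0],"spin": 0,"hand": 0.9},
  {"linear": [-0.0061,0.005,0],"spin": 0,"hand": 0.9},
  {"linear": [-0.0066,0.0043,0],"spin": 0,"hand": 0.9},
  {"linear": [-0.007,0.0036,0],"spin": 0,"hand": 0.9},
])

```text
t: 9.58
ee_pos: [0.5143, 0.1615, 0.2214]
tcp_rot: [[-0.998, -0.062, 0.002], [-0.062, 0.998, 0.001], [-0.002, 0.0, -1.0]]
contact_force: [-7.3, -2.1, 12.2]
opening: 0.266
gripper_force: 40.5
```

Emit:
move_arm([
  {"linear": [-0.0074,0.0028,0],"spin": 0,"hand": 0.9},
  {"linear": [-0.0076,0.002,0],"spin": 0,"hand": 0.9},
  {"linear": [-0.0078,0.0012,0],"spin": 0,"hand": 0.9},
  {"linear": [-0.0079,0.0004,0],"spin": 0,"hand": 0.9},
  {"linear": [-0.0079,-0.0004,0],"spin": 0,"hand": 0.9},
  {"linear": [-0.0078,-0.0012,0],"spin": 0,"hand": 0.9},
  {"linear": [-0.0076,-0.002,0],"spin": 0,"hand": 0.9},
  {"linear": [-0.0074,-0.0028,0],"spin": 0,"hand": 0.9},
])

```text
t: 10.25
ee_pos: [0.5756, 0.1647, 0.2214]
tcp_rot: [[-0.998, -0.062, 0.002], [-0.062, 0.998, -0.0], [-0.002, -0.0, -1.0]]
contact_force: [-7.8, -2.5, 10.8]
opening: 0.271
gripper_force: 40.3
```

Emit:
move_arm([
  {"linear": [-0.007,-0.0036,0],"spin": 0,"hand": 0.9},
  {"linear": [-0.0066,-0.0043,0],"spin": 0,"hand": 0.9},
  {"linear": [-0.0061,-0.005,0],"spin": 0,"hand": 0.9},
  {"linear": [-0.0056,-0.0056,0],"spin": 0,"hand": 0.9},
  {"linear": [-0.005,-0.0061,0],"spin": 0,"hand": 0.9},
  {"linear": [-0.0043,-0.0066,0],"spin": 0,"hand": 0.9},
  {"linear": [-0.0039,-0.007,0],"spin": 0,"hand": 0.9},
  {"linear": [-0.003,-0.0074,0],"spin": 0,"hand": 0.9},
])

```text
t: 10.92
ee_pos: [0.6185, 0.122, 0.2214]
tcp_rot: [[-0.998, -0.062, -0.001], [-0.062, 0.998, 0.001], [0.001, 0.001, -1.0]]
contact_force: [-13.9, 1.8, 12.6]
opening: 0.268
gripper_force: 40.4
```

Emit:
move_arm([
  {"linear": [-0.0018,-0.0076,0],"spin": 0,"hand": 0.9},
  {"linear": [-0.001,-0.0078,0],"spin": 0,"hand": 0.9},
  {"linear": [-0.0004,-0.0079,0],"spin": 0,"hand": 0.9},
  {"linear": [0.0004,-0.0079,0],"spin": 0,"hand": 0.9},
  {"linear": [0.0012,-0.0078,0],"spin": 0,"hand": 0.9},
  {"linear": [0.002,-0.0076,0],"spin": 0,"hand": 0.9},
  {"linear": [0.0028,-0.0074,0],"spin": 0,"hand": 0.9},
  {"linear": [0.0036,-0.007,0],"spin": 0,"hand": 0.9},
])

```text
t: 11.58
ee_pos: [0.6161, 0.0624, 0.2215]
tcp_rot: [[-0.998, -0.063, 0.001], [-0.063, 0.998, 0.004], [-0.002, 0.004, -1.0]]
contact_force: [-8.5, 11.2, 10.0]
opening: 0.269
gripper_force: 40.5
```

Emit:
move_arm([
  {"linear": [0.0043,-0.0066,0],"spin": 0,"hand": 0.9},
  {"linear": [0.005,-0.0061,0],"spin": 0,"hand": 0.9},
  {"linear": [0.0056,-0.0056,0],"spin": 0,"hand": 0.9},
  {"linear": [0.0061,-0.005,0],"spin": 0,"hand": 0.9},
  {"linear": [0.0066,-0.0043,0],"spin": 0,"hand": 0.9},
  {"linear": [0.007,-0.0036,0],"spin": 0,"hand": 0.9},
  {"linear": [0.0074,-0.0028,0],"spin": 0,"hand": 0.9},
  {"linear": [0.0076,-0.002,0],"spin": 0,"hand": 0.9},
])

```text
t: 12.25
ee_pos: [0.571, 0.0231, 0.2216]
tcp_rot: [[-0.998, -0.063, 0.006], [-0.063, 0.998, 0.003], [-0.006, 0.003, -1.0]]
contact_force: [2.8, 8.6, 6.8]
opening: 0.267
gripper_force: 40.1
```

Emit:
move_arm([
  {"linear": [0.0078,-0.0012,0],"spin": 0,"hand": 0.9},
  {"linear": [0.0079,-0.0004,0],"spin": 0,"hand": 0.9},
  {"linear": [0.0079,0.0004,0],"spin": 0,"hand": 0.9},
  {"linear": [0.0078,0.0012,0],"spin": 0,"hand": 0.9},
  {"linear": [0.0076,0.002,0],"spin": 0,"hand": 0.9},
  {"linear": [0.0074,0.0028,0],"spin": 0,"hand": 0.9},
  {"linear": [0.007,0.0036,0],"spin": 0,"hand": 0.9},
  {"linear": [0.0066,0.0043,0],"spin": 0,"hand": 0.9},
])

```text
t: 12.92
ee_pos: [0.5109, 0.0294, 0.2216]
tcp_rot: [[-0.998, -0.061, 0.007], [-0.061, 0.998, -0.003], [-0.006, -0.003, -1.0]]
contact_force: [2.9, -6.5, 6.9]
opening: 0.27
gripper_force: 40.0
```

Emit:
move_arm([
  {"linear": [0.0061,0.005,0],"spin": 0,"hand": 0.9},
  {"linear": [0.0058,0.0056,0],"spin": 0,"hand": 0.9},
  {"linear": [0.0053,0.006,0],"spin": 0,"hand": 0.9},
  {"linear": [0.0045,0.0065,0],"spin": 0,"hand": 0.9},
  {"linear": [0.0036,0.007,0],"spin": 0,"hand": 0.9},
  {"linear": [0.0028,0.0074,0],"spin": 0,"hand": 0.9},
  {"linear": [0.002,0.0076,0],"spin": 0,"hand": 0.9},
  {"linear": [0.0012,0.0078,0],"spin": 0,"hand": 0.9},
])

```text
t: 13.58
ee_pos: [0.475, 0.0804, 0.2215]
tcp_rot: [[-0.998, -0.061, 0.004], [-0.061, 0.998, -0.003], [-0.004, -0.003, -1.0]]
contact_force: [-3.3, -7.9, 10.8]
opening: 0.269
gripper_force: 40.6
```

Emit:
move_arm([
  {"linear": [0.0004,0.0079,0],"spin": 0,"hand": 0.9},
  {"linear": [-0.0004,0.0079,0],"spin": 0,"hand": 0.9},
  {"linear": [-0.0012,0.0078,0],"spin": 0,"hand": 0.9},
  {"linear": [-0.002,0.0076,0],"spin": 0,"hand": 0.9},
  {"linear": [-0.0028,0.0074,0],"spin": 0,"hand": 0.9},
  {"linear": [-0.0036,0.007,0],"spin": 0,"hand": 0.9},
  {"linear": [-0.0043,0.0066,0],"spin": 0,"hand": 0.9},
  {"linear": [-0.005,0.0061,0],"spin": 0,"hand": 0.9},
])

```text
t: 14.25
ee_pos: [0.4895, 0.1405, 0.2214]
tcp_rot: [[-0.998, -0.061, 0.002], [-0.061, 0.998, -0.001], [-0.002, -0.001, -1.0]]
contact_force: [-8.6, -6.6, 13.1]
opening: 0.271
gripper_force: 40.9
```

Tangential push has risen to about 10.5 N from about 6.5 N when turning freely, so the foot has touched and bears with roughly 150 N. I'll add a small increment.

Emit:
move_arm([
  {"linear": [-0.0056,0.0056,0],"spin": 0,"hand": 0.9},
  {"linear": [-0.0061,0.005,0],"spin": 0,"hand": 0.9},
])

```text
t: 14.42
ee_pos: [0.5001, 0.1517, 0.2214]
tcp_rot: [[-0.998, -0.061, 0.001], [-0.061, 0.998, -0.001], [-0.001, -0.001, -1.0]]
contact_force: [-11.0, -6.6, 13.5]
opening: 0.269
gripper_force: 41.0
```

Emit:
move_arm([
  {"linear": [0,0,0],"spin": 0,"hand": 0.9},
  {"linear": [0,0,0],"spin": 0,"hand": 0.3},
  {"linear": [0,0,0],"spin": 0,"hand": 0.3},
  {"linear": [0,0,0],"spin": 0,"hand": 0.3},
  {"linear": [0,0,0],"spin": 0,"hand": 0.3},
])

```text
t: 14.83
ee_pos: [0.5008, 0.152, 0.2194]
tcp_rot: [[-0.998, -0.061, 0.0], [-0.061, 0.998, 0.0], [-0.0, 0.0, -1.0]]
contact_force: [0.5, 0.3, -0.6]
opening: 0.697
gripper_force: 0.0
```

Emit:
move_arm([
  {"linear": [0,0,-0.01],"spin": 0,"hand": 0.3},
  {"linear": [0,0,-0.02],"spin": 0,"hand": 0.3},
  {"linear": [0,0,-0.03],"spin": 0,"hand": 0.3},
  {"linear": [0,0,-0.03],"spin": 0,"hand": 0.3},
  {"linear": [0,0,-0.03],"spin": 0,"hand": 0.3},
  {"linear": [0.03,0,0],"spin": 0,"hand": 0.3},
  {"linear": [0.03,0,0],"spin": 0,"hand": 0.3},
  {"linear": [0,0,0],"spin": 0,"hand": 0.3},
])

```text
t: 15.5
ee_pos: [0.437, 0.1483, 0.3415]
tcp_rot: [[-0.998, -0.062, 0.002], [-0.062, 0.998, 0.0], [-0.002, 0.0, -1.0]]
contact_force: [0.2, -0.3, 1.2]
opening: 0.699
gripper_force: 0.0
```

```bash
python3 - <<'E'
from h import *
k=capture("side");c=k["frame"][150:280,190:320];a=cv2.resize(c,None,fx=4.5,fy=4.5,interpolation=cv2.INTER_CUBIC)
cv2.imwrite("pics/c4.png",a);o=get_obs();print(o["contact_force"],o["ee_pos"],o["t"])
E
```

```text
[0.53785305 0.33742425 0.10059072] [0.43884063 0.14833846 0.34109671] 15.55
```

View pics/c4.png

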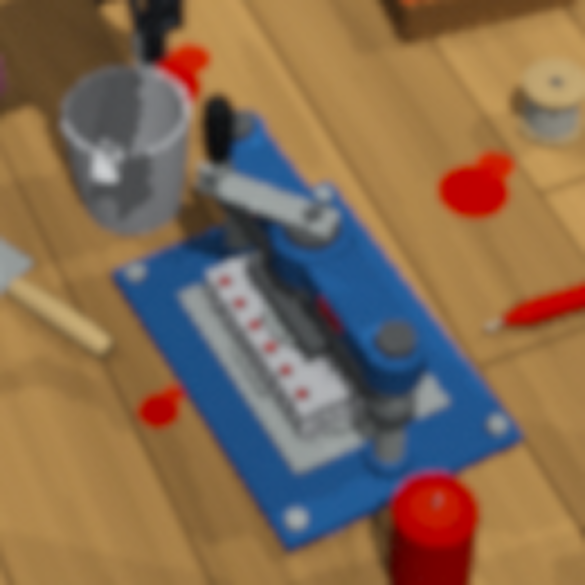

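The picture shows the handle upright at (217,130) and the platen down on the mould. The jug and candle are still standing, and the gripper is clear. I'll hand it in.

```bash
python3 -c "
from plant import *
print(close_job())"
```

```text
the job is handed in; nothing more can be done
None
```

I swung the handle upright, cranked the press until the push on the handle reached about 12.5 N (roughly 230 N of clamping, estimated from that push), let go with the jug and candle still standing, and handed the job in; no verdict came back.

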